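Load a candle into the decorating carousel and index it

ROBOT

A 6-joint arm with a two-finger parallel gripper is mounted at the origin on the work surface. World frame = base frame: x ahead of the robot, y to its left, z up, the work surface at z = 0. Lengths are in m, angles in rad, forces in N, time in s.
With the tool pointing down it reaches from about 0.35 to 0.8 m from the base axis. Payload 7.3 kg.
Tool frame: the origin (TCP) lies between the finger pads; the fingertips stand 25 mm ahead of it and the grasp point (between the pads) lies 6 mm ahead of it (r.tip_extent is the distance from the TCP to the fingertips, in m); z points along the fingers, y is the direction in which the jaws open and shut (so a half turn about z gives the same grasp; the last joint's range is limited). The gripper opens to 85 mm and grips with 20 to 120 N. Pads are 22 mm wide; open, the fingers measure 114 mm over their backs; the gripper's body (76 mm by 85 mm) begins 54 mm behind the grasp point. The pads swing forward as they close: fully open they stand 13 mm farther back than shut.
Start: joints at [1.119, 0.342, 1.524, -0, 1.275, -0.146], TCP at [0.158, 0.501, 0.256] pointing down, gripper open.
Joint ranges: [-2.53, 2.53], [-0.77, 2.02], [0.04, 2.7], [-1, 4.14], [0.28, 2.66], [-3.11, 3.11]. Speed limits (rad/s): [2.57, 2.57, 3.14, 3.14, 3.14, 3.14].

INTERFACE

Orientations are given as a unit quaternion [x, y, z, w].
In Python, from workcell import r, command_gripper, optics gives the robot as it stands. The module is installed in compiled form; this text tells all that it offers. Calls block until the motion is done:
- r.reach(position, orientation): joint-space move of the TCP to a pose.
- r.move_straight(position, orientation=None, speed=0.15, max_force=None): straight line of the TCP; orientation=None keeps the orientation; speed is the mean speed in m/s. With max_force (N) it stops when the force on the tool has changed by that much, and returns True; else False.
- r.movej(angles): joint-space move.
- command_gripper(opening, force=None): finger opening in m; force is the grip in N (None keeps the last); returns when the fingers have stopped.
- r.hold(seconds).
- r.solve_ik(position, orientation): joint angles nearest the present ones, or None.
- r.read_state(): the state.
- optics.get_image(name): name is "side" or "top"; returns (picture, depth): 420x560x3 uint8, red, green, blue; 420x560 float32, m along the optical axis (not along the pixel's ray), 0 where there is no reading.
- optics.camera_model(name): a dict with "K" (3x3 intrinsics, pixels), "R" (3x3) and "t" (3): a world point X has camera coordinates R X + t. Camera axes: x right, y down, z forward; pixel columns grow to the right and rows downward; lengths in m; the calibration is good to about 2 mm. A picture is of the moment at which its call begins. camera_model takes no time and is no camera call.
A pose or a line that the arm cannot do raises r.PlanningError and nothing moves.
- r.finish_job(): hands the job in, once; it reports no verdict.
The state is a dict: "time_s": time; "joint_positions": joint angles; "dq": joint speeds; "tau": joint torques, N m; "eef_pos": TCP position; "eef_rot": TCP orientation; "contact_force": force on the tool from outside, world axes, zero at the start; "torque": the same for the moment, N m; "grip_width": finger opening in m.
Only numpy, scipy, OpenCV 4.12 (cv2) and the standard library are available. Lean on these libraries where they do the work, as an engineer would, in place of code of your own. Each camera call takes 0.05 s, during which the arm holds its last target. There are 200 camera calls.

TASK

Stand the short round candle tin in the empty carousel pocket that is next to the fixed pointer on the foot; set it down, do not drop it. Then turn the carousel by its bar knob exactly one click (one pocket) anticlockwise as seen from above, and let go.

Things in the scene. Friction and masses are not known exactly. Their poses are not given: they have to be found in the camera images.
- candle: The candle to load: short round plain aluminium tin of white wax, 54 mm diameter, 55 mm tall, 8 mm wick, 100 to 170 g, loose and upright on the table. Origin: centre of its underside, z up. Bystanders in like tins, gaps of 30 mm or more: a tall round one (54 mm wide, 85 tall), a wide low one (84 mm wide, 30 tall), a square one (50 x 50 x 55).
- load_pocket (a point): Floor centre of the pocket that starts at the pointer; turns with the wheel; x points out from the axis, z up. The wheel is a grey disc, 274 mm diameter, top 45 mm above the table, with six like empty pockets 60 degrees apart, 90 mm from the axis: white rings, 78 mm inside, 4 mm wall, 10 mm high. Pointer: dark steel tab on the fixed foot, 30 mm wide, 52 high, 159 from the axis.
- knob (a point): Point on the wheel's upright axis at the height to grip the bar knob, 95 mm above the table. The knob is a black bar on a 36 mm hub: 70 mm long (along this point's x, which points to load_pocket), 24 mm thick (along y), from 75 to 110 mm above the table; one piece with the wheel. Grip it across its thickness from above.
- wheel (a joint): Wheel angle in rad, 0 at the start (load_pocket at the pointer), growing anticlockwise seen from above. A spring plunger makes it click and rest every 60 degrees (1.047 rad) and draws it to the nearest click when let go; about 0.15 N m turns it, either way. The carousel's foot is fixed to the table.
Not all that is in view belongs to the job. What is shaped like the candle but blue or red is not meant.

How it is judged:
By the outcome, as a careful person would: the job done as asked, in the order asked, and still so for the second after the job is handed in, with the robot touching nothing.
It also fails if it takes over 54 s, if anything falls off the work surface, if the arm or the gripper's body presses on something with over 40 N, if the wrist force passes 120 N, or if a joint passes its speed limit or range.

## Working session

There is one attempt and no reset: what is moved stays moved. The work goes in short steps, each a Python script; the robot and the scene stay as the last script left them, time stands still between calls to the robot, and variables do not carry over. Pictures are saved under pics/ and viewed, about 8 in all and at most 12, crops included, and the job is handed in when it is done.

```bash
mkdir -p pics; cat > h.py <<'E'
import numpy as np, cv2
from workcell import r, command_gripper, optics
def shot(n,f=None):
    im,d=optics.get_image(n)
    if f: cv2.imwrite('pics/'+f,im[:,:,::-1])
    return im,d
def world(n,u,v,d):
    m=optics.camera_model(n);K,R,t=map(np.array,(m['K'],m['R'],m['t']))
    u,v,d=map(np.asarray,(u,v,d)); c=np.stack([(u-K[0,2])/K[0,0]*d,(v-K[1,2])/K[1,1]*d,d],-1)
    return (c-t)@R
def down(yaw):  # tool z down, tool y (jaw axis) at world angle yaw
    from scipy.spatial.transform import Rotation as Ro
    y=np.array([np.cos(yaw),np.sin(yaw),0]);z=np.array([0,0,-1.]);x=np.cross(y,z)
    return Ro.from_matrix(np.stack([x,y,z],1)).as_quat()
E
python3 - <<'E'
from h import *
for n in("top","side"):
    im,d=shot(n,n+'0.png'); np.savez(n+'0.npz',im=im,d=d)
    m=optics.camera_model(n); print(n,np.round(m['K'],1).tolist(),np.round(-np.array(m['R']).T@m['t'],3),(d==0).mean())
print(r.read_state(), r.tip_extent)
E
```

```text
top [[446.4, 0.0, 274.3], [0.0, 446.4, 202.3], [0.0, 0.0, 1.0]] [ 0.386 -0.117  1.195] 0.003954081632653061
side [[459.1, 0.0, 275.3], [0.0, 459.1, 203.3], [0.0, 0.0, 1.0]] [ 0.306 -0.744  0.872] 0.00407312925170068
{'time_s': 0.1, 'joint_positions': array([ 1.11900065e+00,  3.42658894e-01,  1.52491403e+00, -7.09943559e-06,
        1.27541352e+00, -1.45990028e-01]), 'dq': array([-0.00086854, -0.00032462, -0.00349513,  0.0004972 ,  0.00247322,
        0.00083424]), 'tau': array([ 1.11022531e-03, -4.34443116e+01, -2.46495527e+01, -1.65531865e-04,
        4.58743656e-03, -3.72688964e-05]), 'eef_pos': array([0.15789014, 0.50035581, 0.25569501]), 'eef_rot': array([ 1.52306665e-01,  9.88333038e-01, -6.66999172e-04, -2.01965387e-04]), 'contact_force': array([ 0.44169011, -0.07331964,  0.14643306]), 'torque': array([ 0.0307468 ,  0.02458968, -0.00046603]), 'grip_width': 0.08537662010236692} 0.025
```

View pics/top0.png

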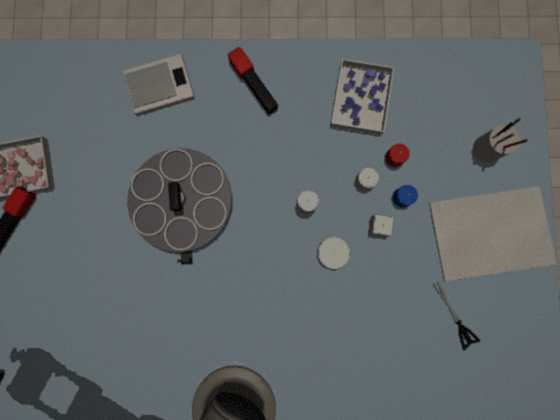

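View pics/side0.png

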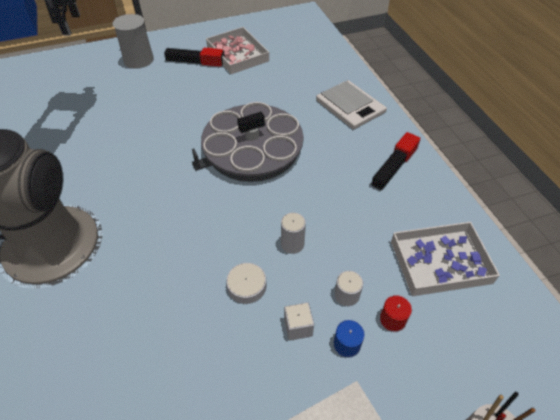

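Top view: the plain tins are at (308,202), (368,178), (334,253) and a square one at (382,226), with blue at (405,196) and red at (398,155). In the side view the tin at (293,232) is tall. The tin at top (368,178) / side (349,288) is short and round, so it should be the candle. The pointer is at top (186,257), next to the pocket at (181,233). Next I measure these and enlarge a crop.

```bash
python3 - <<'E'
from h import *
S=np.load('top0.npz');im,d=S['im'],S['d']
v,u=np.mgrid[:420,:560];P=world('top',u,v,d)
hsv=cv2.cvtColor(im,cv2.COLOR_RGB2HSV)
print('table z',np.median(P[280:340,280:400,2]))
# objects by height
for name,(cu,cv_) in dict(tall=(308,202),cand=(368,178),low=(334,253),sq=(382,226),blue=(405,196),red=(398,155)).items():
    m=(abs(u-cu)<22)&(abs(v-cv_)<22)&(P[...,2]>0.015)&(d>0)
    n,l=cv2.connectedComponents(m.astype(np.uint8)); m=l==l[cv_,cu]
    h=np.percentile(P[m][:,2],80); t=m&(abs(P[...,2]-h)<.006)
    (x,y),rad=cv2.minEnclosingCircle(P[t][:,:2].astype(np.float32))
    print(name,'top z %.3f'%h,'c',np.round([x,y],4),'mean',np.round(P[t][:,:2].mean(0),4),'r %.4f'%rad)
w=(u>115)&(u<245)&(v>135)&(v<268)&(d>0)
disc=w&(P[...,2]>.03)&(P[...,2]<.062)
c=max(cv2.findContours(disc.astype(np.uint8),0,cv2.CHAIN_APPROX_NONE)[0],key=cv2.contourArea)
q=P[c[:,0,1],c[:,0,0]]
print('disc hull circ',[np.round(a,4) for a in cv2.minEnclosingCircle(P[disc][:,:2].astype(np.float32))])
# rings: bright thin outlines; fit circle from colour, cast on z=.055
M=optics.camera_model('top');K,R,t=map(np.array,(M['K'],M['R'],M['t']));C=-R.T@t
def ray(u,v,z):
    D=(np.linalg.inv(K)@np.stack([u,v,np.ones(len(u))])).T@R
    return C+D*((z-C[2])/D[:,2])[:,None]
br=w&(hsv[...,2]>np.percentile(hsv[w][:,2],50))&(hsv[...,1]<60)&disc
cen=[]
for (a,b) in [(176,165),(208,179),(210,213),(181,233),(150,219),(147,184)]:
    mm=br&(np.hypot(u-a,v-b)<20)&(np.hypot(u-a,v-b)>12)
    X=ray(u[mm].astype(float),v[mm].astype(float),.055)
    A=np.c_[2*X[:,:2],np.ones(len(X))];s=np.linalg.lstsq(A,(X[:,:2]**2).sum(1),rcond=None)[0]
    cen.append(s[:2]);print(np.round(s[:2],4),'r %.4f'%np.sqrt(s[2]+s[:2]@s[:2]),mm.sum())
cen=np.array(cen);ax=cen.mean(0);print('axis',ax,np.hypot(*(cen-ax).T),np.degrees(np.arctan2(*(cen-ax).T[::-1])))
k=w&(P[...,2]>.095)&(P[...,2]<.125);rc=cv2.minAreaRect(P[k][:,:2].astype(np.float32));print('knob',P[k].mean(0),rc)
p=(abs(u-186)<9)&(abs(v-257)<9)&(P[...,2]>.04)&(hsv[...,2]<60);print('ptr',P[p].mean(0),p.sum())
a=cv2.resize(im[140:275,285:425],None,fx=2.8,fy=2.8,interpolation=3)
s=cv2.resize(np.load('side0.npz')['im'][205:355,225:425],None,fx=2,fy=2,interpolation=3)
o=np.zeros((400,800,3),np.uint8);o[:a.shape[0],:a.shape[1]]=a;o[:300,400:]=s;cv2.imwrite('pics/crop1.png',o[:,:,::-1])
E
```

```text
table z -0.0005794054962061538
tall top z 0.086 c [ 0.5256 -0.1897] mean [ 0.5251 -0.1901] r 0.0271
cand top z 0.056 c [ 0.5892 -0.3492] mean [ 0.5892 -0.3488] r 0.0272
low top z 0.032 c [ 0.3958 -0.2604] mean [ 0.3961 -0.2595] r 0.0422
sq top z 0.056 c [ 0.467  -0.3826] mean [ 0.4663 -0.3829] r 0.0335
blue top z 0.056 c [ 0.5445 -0.4473] mean [ 0.5439 -0.4472] r 0.0273
red top z 0.056 c [ 0.6535 -0.4308] mean [ 0.6533 -0.4303] r 0.0279
disc hull circ [array([0.5196, 0.1417]), np.float64(0.1497)]
[0.6212 0.1515] r 0.0423 145
[0.5838 0.07  ] r 0.0418 150
[0.497  0.0622] r 0.0415 161
[0.4455 0.1339] r 0.0419 154
[0.4807 0.2141] r 0.0422 137
[0.5697 0.2239] r 0.0419 134
axis [0.53297162 0.14260391] [0.08863949 0.08862895 0.0881041  0.08787131 0.08861588 0.08917891] [   5.75229715  -55.01613299 -114.12983561 -174.34536916  126.16715868
   65.66428912]
knob [0.53241596 0.14139308 0.10794792] ((0.5327088832855225, 0.1425822228193283), (0.06982488185167313, 0.024874158203601837), 6.029171466827393)
ptr [0.38064779 0.11291123 0.09934712] 45
```

View pics/crop1.png

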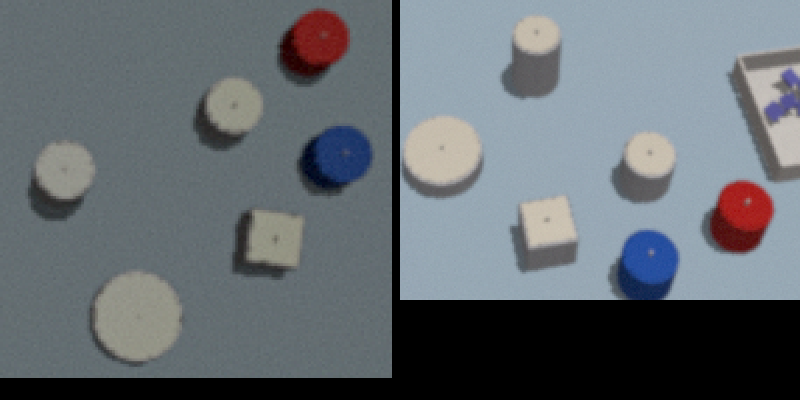

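The crop confirms it. The tin at top (368,178) is round, plain and 54 mm wide, with its top at 56 mm, so it is the candle. The one at (308,202) is 86 mm tall, and the others are wide, square or coloured. Pocket rings give the axis at (0.533, 0.1425) and the load pocket at about −174.2°, radius 90 mm. The knob rectangle agrees (6.0°, same centre). Now the pick.

```bash
cat >> h.py <<'E'
AX=np.array([.5329,.1426]);A0=np.radians(5.9)
PK=AX-.09*np.array([np.cos(A0),np.sin(A0)])
C=np.array([.5892,-.349])
E
python3 - <<'E'
from h import *
S=np.load('top0.npz');im,d=S['im'],S['d'];v,u=np.mgrid[:420,:560];P=world('top',u,v,d)
m=(abs(u-186)<12)&(v>247)&(v<270)&(P[...,2]>.03);print('ptr z hist',np.histogram(P[m][:,2],8))
t=m&(P[...,2]>.085);print(P[t].mean(0) if t.any() else None)
for k in (-1,1):
  q=down(A0+k*np.pi/2); q2=down(A0+k*np.pi/2+np.pi/3)
  for p,o in(((*PK,.2),q),((*AX,.104),q),((*AX,.104),q2)): print(k,np.round(r.solve_ik(p,o),2))
yaw=np.arctan2(C[1],C[0])
for k in(0,1): print(r.solve_ik((*C,.05),down(yaw+np.pi/2+k*np.pi)))
E
```

```text
ptr z hist (array([117,   0,   0,   0,   0,   0,   0,   2]), array([0.03196278, 0.17739647, 0.32283015, 0.46826384, 0.61369752,
       0.75913121, 0.90456489, 1.04999858, 1.19543226]))
[ 0.38581894 -0.11665254  1.19543226]
-1 [ 0.13  0.29  1.77 -0.    1.08  1.59]
-1 [ 0.12  0.55  1.64 -0.    0.94  1.59]
-1 [ 0.12  0.55  1.64 -0.    0.94  0.54]
1 [ 0.13  0.29  1.77 -0.    1.08 -1.55]
1 [ 0.12  0.55  1.64 -0.    0.94 -1.55]
1 [ 0.12  0.55  1.64 -0.    0.94 -2.6 ]
[-6.46557032e-01  8.27547580e-01  1.25663103e+00 -4.44089210e-16
  1.05741404e+00 -1.68259370e+00]
[-6.46557032e-01  8.27547580e-01  1.25663103e+00 -4.44089210e-16
  1.05741404e+00  1.45899895e+00]
```

```bash
python3 - <<'E'
from h import *
yaw=np.arctan2(C[1],C[0]); q=down(yaw+1.5*np.pi)
command_gripper(.085)
r.reach((*C,.20),q)
print('hit',r.move_straight((*C,.047),speed=.12,max_force=10))
command_gripper(.045,30); s=r.read_state();print(s['grip_width'],s['eef_pos'],s['contact_force'])
r.move_straight((*C,.22),speed=.15); r.hold(.2)
s=r.read_state();print(s['grip_width'],s['contact_force'],s['time_s'])
r.reach((*PK,.22),down(A0-np.pi/2))
r.hold(.3);s=r.read_state();print(s['grip_width'],s['eef_pos'],s['contact_force'],s['time_s'])
a,_=shot('side','s1.png'); b,_=shot('top','t1.png')
a=a[20:250,130:410];b=b[110:300,90:330]
o=np.zeros((460,800,3),np.uint8)
a=cv2.resize(a,(400,329));b=cv2.resize(b,(400,317));o[:329,:400]=a;o[:317,400:]=b
cv2.imwrite('pics/c2.png',o[:,:,::-1])
E
```

```text
hit False
0.053502357021548666 [ 0.58960493 -0.34915284  0.04783784] [-0.73995475  0.12788115  4.59244104]
0.053121550203533714 [-0.54104322 -0.48656733 -1.27657605] 6.975
0.053223870130197914 [0.4436116  0.13300913 0.21987826] [-0.17153067  0.53026486 -1.68330973] 9.1083
```

View pics/c2.png

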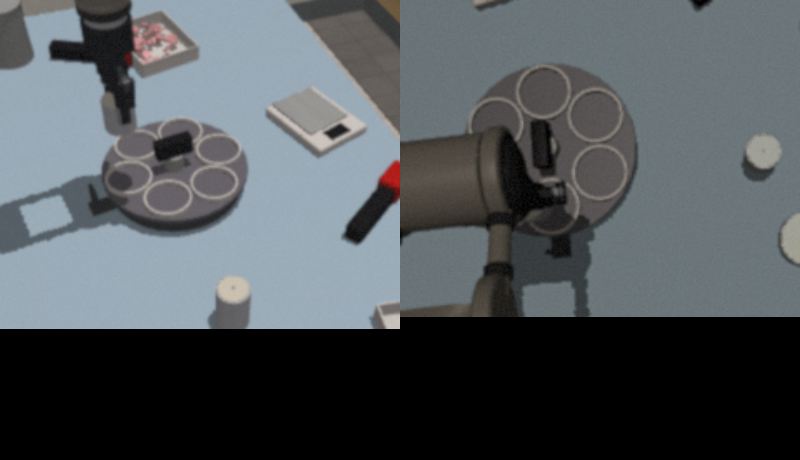

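The tin hangs upright in the jaws (side crop (120,115)), above the pocket by the pointer (crop (110,195)). The wrist reads about its weight. Now I lower it under force guard.

```bash
python3 - <<'E'
from h import *
r.move_straight((*PK,.105),speed=.12); r.hold(.2)
print('touch',r.move_straight((*PK,.086),speed=.015,max_force=4))
s=r.read_state();print(s['eef_pos'],s['contact_force'])
command_gripper(.078); r.hold(.2)
r.move_straight((*PK,.22),speed=.1)
s=r.read_state();print(s['eef_pos'],s['contact_force'],s['time_s'])
r.reach((*AX,.20),down(A0-np.pi/2)); 
r.movej(np.array(r.read_state()['joint_positions'])+[.6,0,0,0,0,0])
S=shot('side','s3.png')
b,d=shot('top','t3.png');v,u=np.mgrid[:420,:560];P=world('top',u,v,d)
m=(np.hypot(P[...,0]-PK[0],P[...,1]-PK[1])<.05)&(P[...,2]>.085)&(P[...,2]<.11)&(d>0);print('candle',m.sum(),P[m].mean(0),PK,np.percentile(P[m][:,2],[5,95]))
o=np.zeros((400,800,3),np.uint8);o[:329,:400]=cv2.resize(S[0][20:250,130:410],(400,329));o[:317,400:]=cv2.resize(b[110:300,90:330],(400,317))
cv2.imwrite('pics/c3.png',o[:,:,::-1])
E
```

```text
touch True
[0.44327562 0.13333289 0.09273557] [-0.67571669 -0.07897927  4.85504005]
[0.44304594 0.13327288 0.21940625] [-0.55460111 -0.5303519   0.29629354] 13.3333
candle 390 [0.44112889 0.12896557 0.09896363] [0.44337675 0.13334867] [0.09501702 0.10259746]
```

View pics/c3.png

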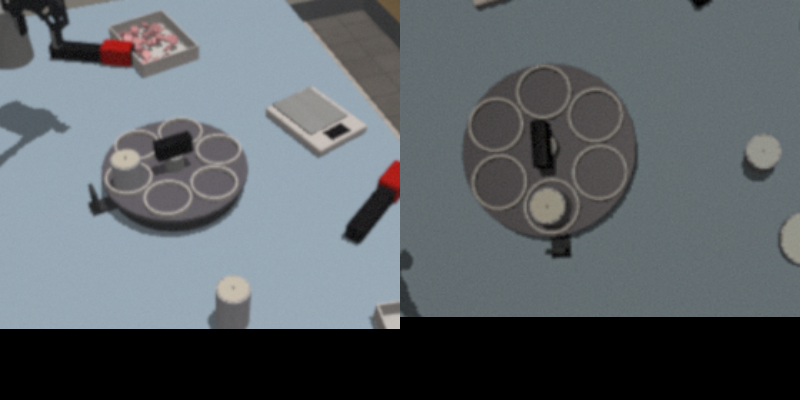

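The candle stands upright in the pocket by the pointer, with its top at about 0.10 m (crop (548,207)). Next is the knob.

```bash
python3 - <<'E'
from h import *
q=down(A0-np.pi/2)
command_gripper(.06); r.reach((*AX,.20),q)
print('hit',r.move_straight((*AX,.104),speed=.1,max_force=10))
command_gripper(.015,40); s=r.read_state();print(s['grip_width'],s['eef_pos'],s['contact_force'],s['torque'])
j=np.array(s['joint_positions'])
for i in range(1,11):
    r.movej(j-[0,0,0,0,0,np.pi/30*i])
r.hold(.3); s=r.read_state();print(s['joint_positions']-j,s['contact_force'],s['torque'],s['grip_width'],s['time_s'])
command_gripper(.06); r.hold(.3)
r.move_straight((*AX,.22),speed=.1)
r.movej(np.array(r.read_state()['joint_positions'])+[.7,0,0,0,0,0]); r.hold(.3)
S=shot('side','s4.png'); b,d=shot('top','t4.png');v,u=np.mgrid[:420,:560];P=world('top',u,v,d)
W=np.hypot(P[...,0]-AX[0],P[...,1]-AX[1]);z=P[...,2]
k=(W<.045)&(z>.095)&(z<.125);print('knob',cv2.minAreaRect(P[k][:,:2].astype(np.float32)))
m=(W>.05)&(W<.13)&(z>.085)&(z<.115)&(d>0);c=P[m].mean(0);e=c[:2]-AX;print('candle',m.sum(),c,np.hypot(*e),np.degrees(np.arctan2(e[1],e[0])),'want',np.degrees(A0)-120,s['time_s'])
o=np.zeros((400,800,3),np.uint8);o[:329,:400]=cv2.resize(S[0][20:250,130:410],(400,329));o[:317,400:]=cv2.resize(b[110:300,90:330],(400,317))
cv2.imwrite('pics/c4.png',o[:,:,::-1])
print(r.read_state()['time_s'])
E
```

```text
hit False
0.023730524765831557 [0.53280411 0.14539841 0.10502804] [-2.70040403 13.82058124  5.05248352] [ 1.72389664  0.39110095 -0.04057165]
[-1.35612771e-03  2.65558740e-04 -7.47035456e-04 -2.04841366e-03
 -6.24483809e-04 -1.04194698e+00] [ 4.08579218 -8.7630176  -1.57169469] [-1.2295561   0.0075217   0.04856608] 0.02368659418055818 21.0
knob ((0.5327416658401489, 0.14252318441867828), (0.07059556245803833, 0.023982036858797073), 65.54354095458984)
candle 377 [0.49704789 0.05461482 0.09911   ] 0.09500928654960597 -112.16986077914544 want -114.1 21.0
24.85
```

View pics/c4.png

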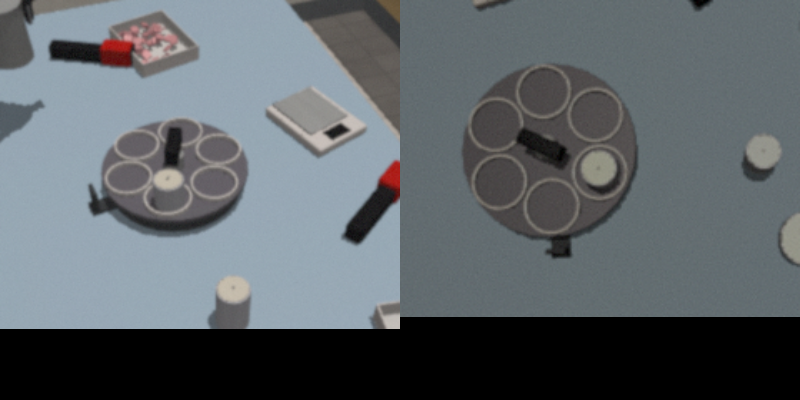

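The knob went from 6.0° to 65.5°, which is one click anticlockwise. The candle still stands upright in its pocket (crop (598,170)), and the arm is clear.

```bash
python3 -c "
from h import *
r.finish_job()"
```

```text
the job is handed in; nothing more can be done
```

I stood the short round candle in the pocket next to the pointer, then turned the carousel one click anticlockwise by its bar knob, let go, moved the arm away and handed the job in. It took about 25 s of the 54 s allowed.

- **Placing:** I lowered the candle slowly until it touched, at the expected height and with about 5 N, then let go. The cameras showed it upright and inside the ring, with its top at about 99 mm.
- **Turning:** The knob went from 6.0° to 65.5°, against 60° for one click. The 0.5° difference is within what the camera can measure. The candle turned with its pocket and was still upright.
- **Small disagreements:**
    - The candle's measured position is about 5 mm off the pocket centre, well inside the 12 mm of clearance. Part of that may be because the camera sees some of its side.
    - The jaws closed about 3 mm off the wheel axis on the knob, with about 14 N of side force, well under the limits.
    - My first reading of the pointer's position was spoiled by bad depth pixels. I chose the pocket from the picture and the ring positions instead.

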